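# Weigh a basket of cast stones on the hanging spring balance

## Task

Weigh the steel basket of cast stones: lift it (the orange grips on its bail are for the hand) and hang it by the raised middle of the bail in the hook of the spring balance. Keep hold and ease it down gently until the balance carries all of the weight, then let go so that the red pointer neither drops nor jumps, and leave the basket hanging still. Keep the basket roughly level, do not overload or knock the balance, and leave the other things on the bench alone.

Things in the scene. Friction and masses are not known exactly. Their poses are not given: they have to be found in the camera images.
- basket: Loose open steel basket packed with cast stones that do not shift, 120 (x) x 173 (y) x 53 mm, 0.3 to 0.9 kg in all (unknown beforehand), centre of mass in its middle 30 mm up. Origin: middle of underside, z up. A rigid 7 mm wire bail stands in its x = 0 plane: uprights at y = +-87 mm, orange grips 145 mm up, between them a raised arch. Same either way round.
- basket_eye (a point): Centre line of the 7 mm wire at the top of the bail's arch, 175 mm above the basket's underside; the wire runs along the basket's y there. The arch is open below: 33 mm wide inside 10 mm under this point, 50 mm level with the grips. Axes as basket.
- grip_left (a point): Centre of the orange grip on the basket's +y side, 55 mm from its middle and 145 mm above its underside: a bar 50 mm long (y), 10 mm thick (x), 20 mm high. Axes as basket.
- grip_right (a point): Centre of the like grip on the basket's -y side, 55 mm from its middle. Axes as basket.
- stand: Fixed stand. Origin on the bench straight under the hook's seat; x points roughly away from the robot. Base plate 12 mm high, x 30 to 220, y -45 to 125 mm; column 22 mm thick at x 135, y 60, 690 mm high; arm at 653 to 676 mm. Balance case (22 mm in x, 46 in y, scale on both faces) hangs over the hook 423 to 618 mm up, a 20 mm round collar below it down to 407 mm.
- hook_seat (a point): Where the centre line of the bail's wire lies when it rests in the hook; 305 mm above the bench when empty, goes down with the pointer. Axes as stand. Hook: yellow, 8 mm round in the stand's x-z plane, a J open towards -x; tip 24 mm towards -x, its top 29 mm above the seat; shank 16 mm towards +x, bending in over the seat 62 to 82 mm above it. It cannot turn or swing.
- pointer (a joint): Pull-out of the balance in m: 0 when empty, growing as hook and red pointer go down together; sprung, 98 N per m (0.1 for 1 kg, the last mark of the scale), lightly damped, end stop at 0.115.
- spray_can: Bystander: blue and white spray can, 66 mm across, 190 mm tall, standing; origin at its underside
- mix_cup: Bystander: white plastic mixing cup, 84 mm across, 100 mm tall, standing; origin at its underside
- brush: Bystander: small brush with a wooden handle, lying on the bench; origin at its underside
- scraper: Bystander: spatula with a black handle, lying on the bench; origin at its underside
- clamp: Bystander: red C-clamp, about 150 mm long, lying on the bench; origin at its underside
- stone_a: Bystander: loose brown cast stone, 55 x 110 x 32 mm; origin at its underside
- stone_b: Bystander: loose grey cast stone, 50 x 85 x 30 mm; origin at its underside
Things that resemble listed ones, but are neither listed nor needed, are in the scene too. There is more than one size of the basket; the job needs the largest.

How it is judged:
By the outcome, as a careful person would: the job done as asked, in the order asked, and still so for the second after the job is handed in, with the robot touching nothing.
It also fails if it takes over 70 s, if anything falls off the work surface, if the arm or the gripper's body presses on something with over 40 N, if the wrist force passes 120 N, or if a joint passes its speed limit or range.

## Robot

A 6-joint arm with a two-finger parallel gripper is mounted at the origin on the work surface. World frame = base frame: x ahead of the robot, y to its left, z up, the work surface at z = 0. Lengths are in mm, angles in rad, forces in N, time in s.
With the tool pointing down it reaches from about 275 to 975 mm from the base axis. Payload 8.4 kg.
Tool frame: the origin (TCP) lies between the finger pads; the fingertips stand 25 mm ahead of it and the grasp point (between the pads) lies 6 mm ahead of it (manip.tips_ahead is the z of the fingertips in the tool frame, in mm); z points along the fingers, y is the line along which they close (so a half turn about z gives the same grasp; the last joint's range is limited). The gripper opens to 92 mm and grips with 3 to 60 N. Pads are 20 mm wide; open, the fingers measure 128 mm over their backs; the gripper's body (75 mm by 189 mm) begins 69 mm behind the grasp point.
Start: joints at [1.164, 0.353, 1.633, -0, 1.155, -0.002], TCP at [246.146, 574.491, 239.583] pointing down, gripper open.
Joint ranges: [-2.63, 2.63], [-0.92, 2.1], [0.06, 2.66], [-1.3, 4.44], [0, 2.69], [-3.02, 3.02]. Speed limits (rad/s): [2.22, 2.22, 2.79, 3.14, 3.14, 3.14].

## Interface

Orientations are given as a 3x3 rotation matrix whose columns are the frame's x, y, z axes.
In Python, from workcell import manip gives the robot as it stands. Calls block until the motion is done:
- manip.move_to(position, orientation): joint-space move of the TCP to a pose.
- manip.move_linear(position, orientation=None, v=150): straight line of the TCP; orientation=None keeps the orientation; v is the mean speed in mm/s.
- manip.movej(angles): joint-space move.
- manip.command_gripper(opening, grip_force=None): finger opening in mm; grip_force is the grip in N (None keeps the last); returns when the fingers have stopped.
- manip.sleep(seconds).
- manip.ik(position, orientation): joint angles nearest the present ones, or None.
- manip.state(): the state.
- manip.capture(name): name is "side" or "top"; returns (picture, depth): 384x512x3 uint8, red, green, blue; 384x512 float32, mm along the optical axis (not along the pixel's ray), 0 where there is no reading.
- manip.camera_info(name): a dict with "camera_matrix" (3x3 intrinsics, pixels), "extrinsics" (4x4, takes a point from world to camera coordinates). Camera axes: x right, y down, z forward; pixel columns grow to the right and rows downward; lengths in mm; the calibration is good to about 2 mm. A picture is of the moment at which its call begins. camera_info takes no time and is no camera call.
A pose or a line that the arm cannot do raises manip.MotionError and nothing moves.
- manip.job_done(): hands the job in; it is judged then, once.
Trained networks look in the newest picture that a camera, given by its name, has taken for a name from the list of things; names that differ only in an ending like _2 or _b are one class to them, and where a whole thing is asked for, a point or a joint stands for the part that bears it (a point fixed in the world has none). Each returns a list of dicts, best first, with "conf" (0 to 1); they miss things now and then, are a little off and sometimes report something else, mostly with a low value. They report only what shows in the picture. A call takes as long as a camera call. They do not tell look-alikes from the thing itself.
- manip.boxes_of(camera, query): "bbox" ([left, top, right, bottom] in pixels, round what is visible of it).
- manip.cut_out(camera, query): "pixels" (384x512 bool, what is visible of it) and "bbox" ([left, top, right, bottom] in pixels, round what is visible of it).
The state is a dict: "clock": time; "joint_positions": joint angles; "joint_vel": joint speeds; "joint_torque": joint torques, N m; "ee_pos": TCP position; "ee_rot": TCP orientation; "contact_force": force on the tool from outside, world axes, zero at the start; "moment": the same for the moment, N m; "gripper_width": finger opening in mm; "grip_force": force on a finger pad.
Only numpy, scipy, OpenCV 4.12 (cv2) and the standard library are available. Lean on these libraries where they do the work, as an engineer would, in place of code of your own. Each camera call takes 0.05 s, during which the arm holds its last target. There are 200 camera calls.

## Working session

There is one attempt and no reset: what is moved stays moved. The work goes in short steps, each a Python script; the robot and the scene stay as the last script left them, time stands still between calls to the robot, and variables do not carry over. Pictures are saved under pics/ and viewed, at most 10 in all, crops included, and the job is handed in when it is done.

```bash
mkdir -p pics
cat > h.py <<'E'
import numpy as np, cv2
from workcell import manip
def cap(n,save=None):
    im,d=manip.capture(n)
    if save: cv2.imwrite('pics/'+save,im[:,:,::-1])
    return im,d
def cloud(n,d):
    ci=manip.camera_info(n);K=np.array(ci["camera_matrix"]);T=np.array(ci["extrinsics"])
    v,u=np.mgrid[:d.shape[0],:d.shape[1]]
    P=np.stack([(u-K[0,2])/K[0,0]*d,(v-K[1,2])/K[1,1]*d,d],-1)
    return (P-T[:3,3])@T[:3,:3]
def proj(n,p):
    ci=manip.camera_info(n);K=np.array(ci["camera_matrix"]);T=np.array(ci["extrinsics"])
    q=K@(T[:3,:3]@np.array(p)+T[:3,3]);return q[:2]/q[2]
E
python3 - <<'E'
from h import *
a,da=cap('side');b,db=cap('top')
cv2.imwrite('pics/a.png',np.vstack([cv2.resize(x,(512,384)) for x in (a,b)])[:,:,::-1][:, :])
cv2.imwrite('pics/s.png',cv2.resize(a,(800,600))[:,:,::-1]);cv2.imwrite('pics/t.png',cv2.resize(b,(800,600))[:,:,::-1])
for n in ('side','top'):
    ci=manip.camera_info(n);T=np.array(ci["extrinsics"]);print(n,-T[:3,:3].T@T[:3,3],T[2,:3],ci["camera_matrix"][0][0])
    for q in ('basket','stand','grip_left','spray_can','mix_cup'):
        print(q,[(np.round(x['bbox']),round(x['conf'],2)) for x in manip.boxes_of(n,q)])
print(manip.state())
E
```

```text
side [ 100.4703677  -768.54136893  808.20327098] [ 0.41407772  0.69577924 -0.58688235] 351.8877086392234
basket [(array([266., 208., 325., 289.]), 0.92), (array([199., 224., 246., 266.]), 0.59)]
stand [(array([217.,   0., 285., 198.]), 0.96)]
grip_left [(array([310., 202., 352., 250.]), 0.7), (array([262., 212., 325., 289.]), 0.61), (array([198., 224., 243., 266.]), 0.61)]
spray_can [(array([121., 144., 151., 199.]), 0.63), (array([151., 158., 171., 190.]), 0.47)]
mix_cup [(array([150., 158., 172., 188.]), 0.76), (array([373., 300., 396., 338.]), 0.72)]
top [ 395.02337987  -35.70209469 1500.43954243] [ 0.10039629  0.00819175 -0.99491381] 417.90027978396324
basket [(array([274., 162., 331., 201.]), 0.94), (array([233., 205., 276., 240.]), 0.72), (array([268., 114., 301., 143.]), 0.6)]
stand [(array([ 92.,  61., 201., 179.]), 0.57), (array([355., 182., 387., 211.]), 0.23)]
grip_left [(array([235., 208., 277., 241.]), 0.91), (array([274., 160., 330., 200.]), 0.77), (array([268., 114., 303., 140.]), 0.62)]
spray_can [(array([111., 259., 149., 280.]), 0.88), (array([356., 182., 389., 212.
[... 260 characters left out ...]
1.15519637e+00, -2.37354531e-03]), 'joint_vel': array([ 0.00186916, -0.00190199, -0.00201732, -0.00044502, -0.00132066,
        0.00200738]), 'joint_torque': array([ 5.24635434e-04, -5.93462205e+01, -3.34451687e+01,  6.98569883e-02,
        1.58964156e-02,  3.88760657e-05]), 'ee_pos': array([246.16395687, 574.51204709, 239.61299128]), 'ee_rot': array([[-9.19168833e-01,  3.93863752e-01,  2.74965811e-05],
       [ 3.93863752e-01,  9.19168832e-01,  5.03681459e-05],
       [-5.43581342e-06,  5.71267366e-05, -9.99999998e-01]]), 'contact_force': array([0.37467402, 0.4310072 , 0.54438574]), 'moment': array([0.03703768, 0.04147689, 0.02849351]), 'grip_force': 0.0, 'gripper_width': 91.76571296693268}
```

View pics/s.png

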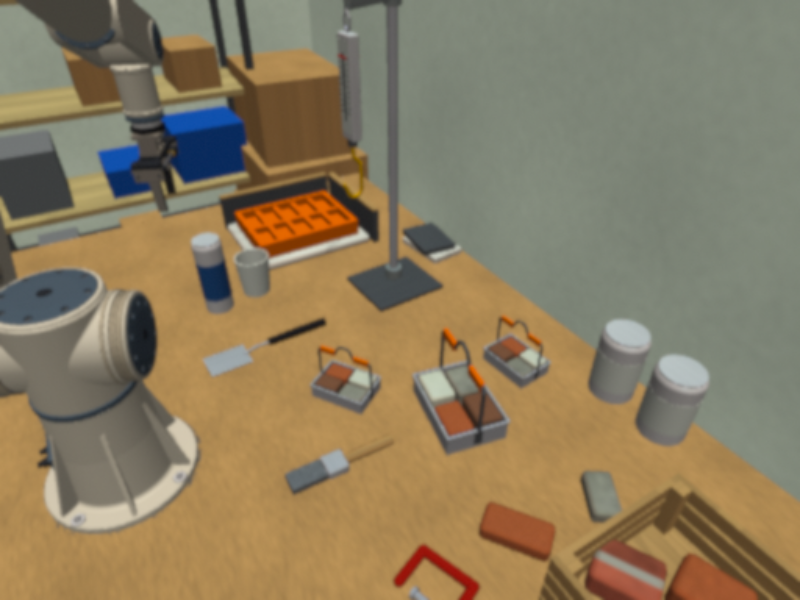

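View pics/t.png

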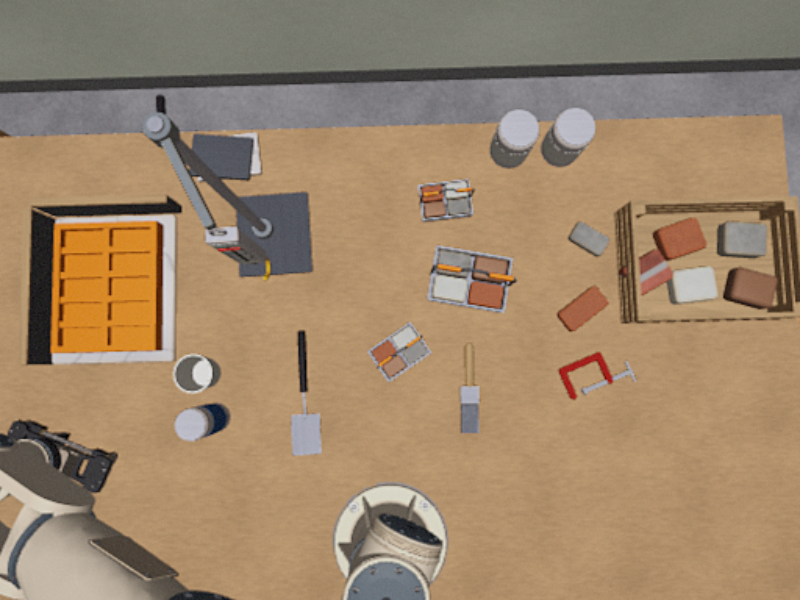

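The side picture shows three baskets, in 800x600 pixels: small at (345,385), large at (460,400) and small at (515,355). In the top picture they are at (400,350), (472,280) and (446,200). The large one at top (472,280) is the one I want. The yellow hook is at top (267,270) and side (355,175).

Run:
```python
from h import *
np.set_printoptions(precision=1,suppress=True)
im={};P={}
for n in ('side','top'):
    im[n],d=cap(n);P[n]=cloud(n,d);P[n][d==0]=np.nan
def hsv(n):return cv2.cvtColor(im[n],cv2.COLOR_RGB2HSV)
# orange grips: within large basket area
for n,b in (('side',(262,200,330,290)),('top',(272,155,335,205)),):
    h=hsv(n);m=(h[...,0]>5)&(h[...,0]<17)&(h[...,1]>200)&(h[...,2]>150)
    k=np.zeros_like(m);k[b[1]:b[3],b[0]:b[2]]=1;m&=k
    nc,l,st,c=cv2.connectedComponentsWithStats(m.astype(np.uint8))
    for i in range(1,nc):
        if st[i,4]>3:
            q=P[n][l==i];q=q[(q[:,2]>110)&(q[:,2]<180)];print(n,'orange',st[i],c[i],len(q),np.median(q,0) if len(q) else '')
# rim of basket from top
k=P['top'][155:205,268:338].reshape(-1,3);r=k[(k[:,2]>35)&(k[:,2]<62)]
print('rim',len(r),cv2.minAreaRect(r[:,:2].astype(np.float32)))
# hook
for n,b in (('side',(205,90,245,135)),('top',(150,155,185,190))):
    h=hsv(n);m=(h[...,0]>17)&(h[...,0]<32)&(h[...,1]>150);k=np.zeros_like(m);k[b[1]:b[3],b[0]:b[2]]=1;m&=k
    q=P[n][m];print(n,'hook',m.sum(),np.argwhere(m)[:,::-1].min(0),np.argwhere(m)[:,::-1].max(0))
    print(q[np.argsort(-q[:,2])][::max(1,len(q)//25)])
# base plate
k=P['top'][100:200,140:205].reshape(-1,3);c=im['top'][100:200,140:205].reshape(-1,3).astype(int)
r=k[(k[:,2]>6)&(k[:,2]<18)&(c.max(1)<110)];print('plate',len(r),cv2.minAreaRect(r[:,:2].astype(np.float32)),cv2.boxPoints(cv2.minAreaRect(r[:,:2].astype(np.float32))))
# column
q=P['side'].reshape(-1,3);q=q[(q[:,2]>60)&(q[:,2]<620)&(q[:,0]>450)&(q[:,0]<900)&(q[:,1]>100)&(q[:,1]<450)]
for z in (80,150,200,250,300,350,450,500,550,590):
    s=q[abs(q[:,2]-z)<8];print(z,len(s),s.min(0) if len(s) else'',s.max(0) if len(s) else'',np.median(s,0) if len(s) else '')
s=cv2.resize(im['side'][85:300,190:340],None,fx=3.5,fy=2.7,interpolation=cv2.INTER_CUBIC);s=cv2.resize(im['side'][90:300,190:340],(430,600),interpolation=cv2.INTER_CUBIC)
t=cv2.resize(im['top'][145:205,265:340],(370,296),interpolation=cv2.INTER_CUBIC);t2=cv2.resize(im['top'][130:190,140:215],(370,296),interpolation=cv2.INTER_CUBIC)
o=np.zeros((600,800,3),np.uint8);o[:,:430]=s;o[:296,430:]=t;o[300:596,430:]=t2
cv2.imwrite('pics/c.png',o[:,:,::-1])
```

```text
side orange [322 203   6   4  11] [324.5 204.4] 0 
side orange [284 210   8  11  34] [287.6 215. ] 34 [ 585.7 -142.   152.9]
side orange [300 234  10  13  46] [304.4 240. ] 45 [ 564.3 -250.4  153.2]
top orange [286 172   4   2   5] [287.8 172.2] 5 [ 586.  -143.1  151.7]
top orange [313 175   7   4   8] [315.8 176.8] 8 [ 567.6 -231.9  149.9]
top orange [321 178   4   2   5] [322.8 178.2] 5 [ 562.8 -255.   154.8]
rim 1406 ((579.826416015625, -195.66921997070312), (176.45166015625, 126.76678466796875), 78.47965240478516)
side hook 173 [219  94] [232 127]
[[ 569.4  199.4  407.9]
 [ 572.   205.9  395.5]
 [ 573.9  203.6  386. ]
 [ 577.3  204.   378.5]
 [ 584.1  204.1  370.4]
 [ 592.9  207.7  360.5]
 [ 591.4  205.7  351.2]
 [ 588.7  208.6  340.4]
 [ 548.3  202.   331. ]
 [ 590.6  206.2  326.8]
 [ 554.4  200.7  323.1]
 [ 587.3  207.7  319.9]
 [ 587.6  208.7  315.8]
 [ 591.2  208.8  311.3]
 [ 585.4  205.3  306.9]
 [ 566.3  204.5  304.6]
 [ 563.4  206.5  300.9]
 [ 575.3  208.4  297.3]
 [ 578.2  207.   293.5]
 [ 771.1  672.5  103.6]
 [ 760.4  568.8  101.3]
 [ 755.9  591.6   88.1]
 [ 893.6  800.
[... 1046 characters left out ...]
43.5 175.2]
 [834.5 368. ]]
80 21 [694.4 261.6  72.2] [716.  278.2  88. ] [702.6 267.7  79. ]
150 23 [695.1 262.2 142.4] [714.7 273.9 158. ] [704.  266.6 149. ]
200 24 [695.8 260.4 192.7] [715.  272.8 207.6] [702.9 264.9 200.2]
250 26 [696.2 261.8 242.2] [717.9 274.9 256.8] [702.4 268.3 249.6]
300 52 [555.7 200.9 292.3] [716.  274.6 307.1] [697.6 260.9 300.4]
350 40 [587.4 202.4 342.5] [715.7 282.9 358. ] [700.1 264.8 348.3]
450 101 [562.  181.7 442.2] [716.5 276.  458. ] [576.7 202.9 450.2]
500 107 [561.  181.  492.3] [716.2 276.1 507.8] [573.5 204.8 500.3]
550 116 [562.  182.1 542. ] [717.3 275.4 558. ] [574.8 205.1 549.9]
590 122 [561.6 180.5 582.1] [716.  275.5 597.6] [575.  204.6 590. ]
```

View pics/c.png

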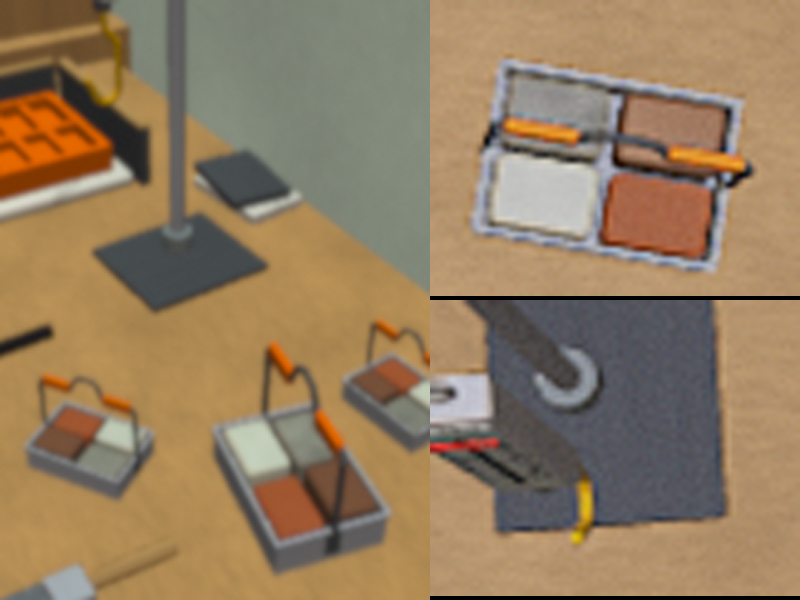

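The crop confirms the large basket, with its grips at crop (540,130) and (707,160). The hook opens towards the robot. I'll take the −y grip with the tool leaning away from the balance. Next I check reachability.

```bash
cat >> h.py <<'E'
B=np.array([577.,-196,0]);YB=np.radians(-11.4)
S=np.array([575.5,205.5,305]);YS=np.radians(3.)
TILT=np.radians(35);GY=-48.
def Rz(a):c,s=np.cos(a),np.sin(a);return np.array([[c,-s,0],[s,c,0],[0,0,1]])
SGN=1
def tool(org,yaw,tilt=TILT,back=0,sgn=None,gz=145):
    """TCP pose gripping grip_right for basket origin/yaw; back = mm withdrawn along tool z"""
    sgn=SGN if sgn is None else sgn
    z=np.array([0,np.sin(tilt),-np.cos(tilt)]);y=np.array([sgn,0,0.]);x=np.cross(y,z)
    R=Rz(yaw)@np.stack([x,y,z],1)
    g=np.array(org)+Rz(yaw)@np.array([0,GY,gz])
    return g-R[:,2]*(6+back),R
E
python3 - <<'E'
from h import *
import h
np.set_printoptions(precision=2,suppress=True)
for t in (20,35,45):
  for s in (1,-1):
    print(t,s)
    for nm,o,y,b in (('pre',B,YB,120),('grip',B,YB,0),('lift',B+[0,0,180],YB,0),('prehook',S+[-90,0,45-175],YS,0),('seat',S-[0,0,175],YS,0),('low',S-[0,0,265],YS,0),('out',S-[0,0,265],YS,120)):
        p,R=tool(o,y,np.radians(t),b,s);print(nm,p,manip.ik(p,R))
E
```

```text
20 1
pre [ 558.99 -285.3   263.4 ] [-0.64  0.42  1.53  0.32  1.36 -0.54]
grip [ 567.11 -245.06  150.64] [-0.58  0.51  1.66  0.36  1.14 -0.56]
lift [ 567.11 -245.06  330.64] [-0.58  0.34  1.49  0.33  1.45 -0.45]
prehook [488.12 155.52 325.64] [ 0.08  0.09  1.82  0.37  1.24 -0.09]
seat [578.12 155.52 280.64] [ 0.07  0.27  1.7   0.38  1.19 -0.13]
low [578.12 155.52 190.64] [ 0.07  0.37  1.78  0.41  1.03 -0.21]
out [580.27 114.53 303.4 ] [-0.    0.25  1.67  0.37  1.26 -0.18]
20 -1
pre [ 558.99 -285.3   263.4 ] [-0.64  0.42  1.53  0.32  1.36  2.61]
grip [ 567.11 -245.06  150.64] [-0.58  0.51  1.66  0.36  1.14  2.58]
lift [ 567.11 -245.06  330.64] [-0.58  0.34  1.49  0.33  1.45  2.7 ]
prehook [488.12 155.52 325.64] None
seat [578.12 155.52 280.64] [0.07 0.27 1.7  0.38 1.19 3.01]
low [578.12 155.52 190.64] [0.07 0.37 1.78 0.41 1.03 2.94]
out [580.27 114.53 303.4 ] [-0.    0.25  1.67  0.37  1.26  2.97]
35 1
pre [ 553.23 -313.9   248.21] [-0.77  0.54  1.45  0.5   1.52 -0.7 ]
grip [ 566.83 -246.43  149.91] [-0.69  0.6   1.6   0.55  1.3  -0.74]
lift [ 566.83 -246.43  329.91] [-0.69  0.42  1.46 
[... 1013 characters left out ...]
18  1.89  0.78  1.36 -0.51]
seat [578.23 153.33 279.24] [-0.14  0.37  1.75  0.8   1.32 -0.53]
low [578.23 153.33 189.24] [-0.14  0.48  1.81  0.84  1.2  -0.66]
out [582.68  68.59 274.1 ] [-0.28  0.41  1.71  0.75  1.4  -0.61]
45 -1
pre [ 549.9  -330.39  234.1 ] [-0.84  0.64  1.4   0.6   1.63  2.36]
grip [ 566.67 -247.21  149.24] [-0.75  0.67  1.56  0.66  1.42  2.32]
lift [ 566.67 -247.21  329.24] [-0.75  0.49  1.45  0.65  1.66  2.5 ]
prehook [488.23 153.33 324.24] [-0.17  0.18  1.89  0.78  1.36  2.63]
seat [578.23 153.33 279.24] [-0.14  0.37  1.75  0.8   1.32  2.62]
low [578.23 153.33 189.24] [-0.14  0.48  1.81  0.84  1.2   2.48]
out [582.68  68.59 274.1 ] [-0.28  0.41  1.71  0.75  1.4   2.54]
```

Run:
```python
from h import *
np.set_printoptions(precision=2,suppress=True)
j0=manip.state()['joint_positions'];R0=manip.state()['ee_rot']
a=j0[0];q=manip.ik([390*np.cos(a),390*np.sin(a),400],R0);print(q)
manip.movej(q); q=np.array(q);q[0]=-0.7;manip.movej(q)
p,R=tool(B,YB,back=100);manip.move_to(p,R);manip.command_gripper(60,50)
p,R=tool(B,YB,back=35);manip.move_linear(p,R,v=120)
manip.sleep(.3);s=manip.state();print(s['clock'],s['contact_force'],s['moment'],s['ee_pos']-p)
a,d=cap('side');b,d=cap('top')
o=np.zeros((560,800,3),np.uint8);o[:,:400]=cv2.resize(a[150:290,240:340],(400,560),interpolation=2);o[:400,400:]=cv2.resize(b[140:240,260:360],(400,400),interpolation=2)
cv2.imwrite('pics/g.png',o[:,:,::-1])
```

```text
[ 1.16 -0.16  1.86 -0.    1.44 -0.01]
6.85 [-0.12 -0.95 -0.3 ] [-0.3   0.11 -0.  ] [ 0.13 -0.48  0.45]
```

View pics/g.png

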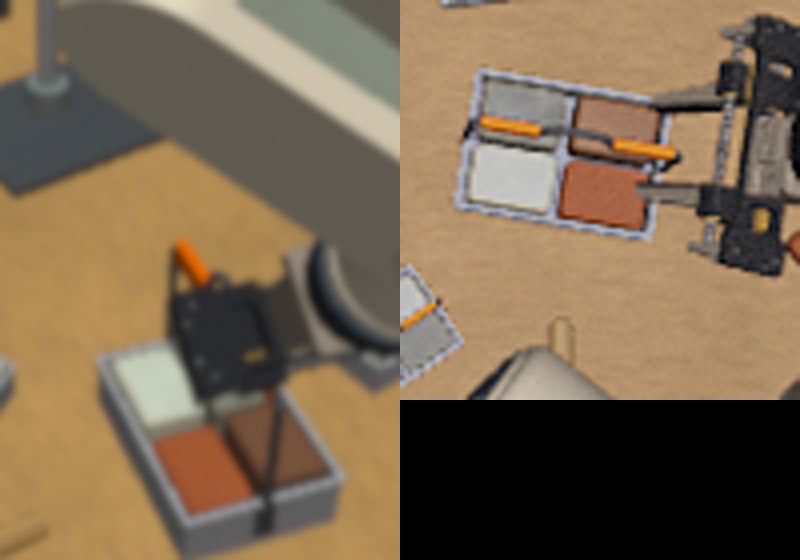

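The fingers straddle the right grip at crop (645,148), nearly centred. Next I grip and lift a little.

Run:
```python
from h import *
np.set_printoptions(precision=2,suppress=True)
p,R=tool(B,YB);manip.move_linear(p,R,v=60)
f0=manip.state();print(f0['contact_force'],f0['moment'])
manip.command_gripper(0,60);s=manip.state();print(s['gripper_width'],s['grip_force'],s['contact_force'])
manip.move_linear(p+[0,0,15],R,v=15);manip.sleep(.3)
s=manip.state();print(s['contact_force']-f0['contact_force'],s['moment'],s['gripper_width'],s['ee_pos']-p)
manip.move_linear(p+[0,0,150],R,v=100);manip.sleep(.4)
s=manip.state();print(s['contact_force']-f0['contact_force'],s['moment'],s['ee_pos']-p,s['clock'])
im,d=cap('side','l.png');P=cloud('side',d)
cv2.imwrite('pics/l.png',cv2.resize(im[120:300,230:380],(600,600*180//150*5//6),interpolation=2)[:,:,::-1])
```

```text
[ 0.49  0.4  -0.24] [-0.25  0.12 -0.01]
9.094789948868842 59.999640583992004 [ 0.47 -0.45 -1.12]
[-0.13  0.14 -5.09] [-1.13  0.31 -0.06] 9.68662410881436 [-0.02  0.02 14.95]
[-0.88 -0.5  -5.84] [-1.13  0.3   0.01] [ -0.02   0.02 149.88] 11.8417
```

View pics/l.png

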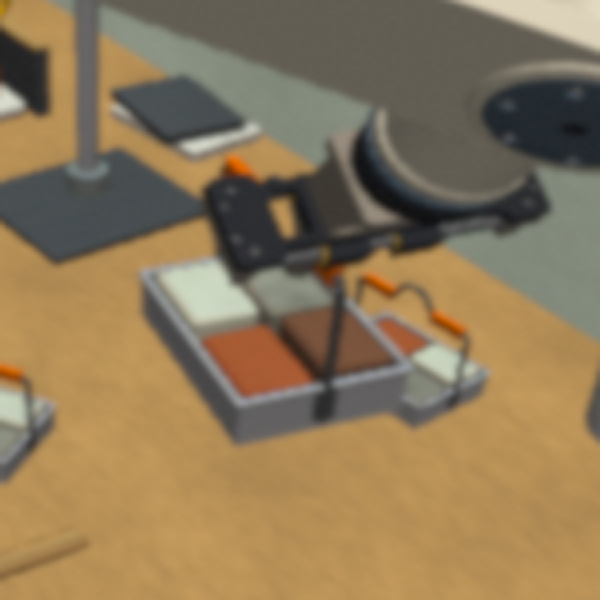

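The basket is in the air and looks level. It weighs about 5.5 N, so the pointer should go down about 56 mm. Next I carry it to just before the hook and measure its pose there.

Run:
```python
from h import *
np.set_printoptions(precision=3,suppress=True)
p,R=tool(B+[0,0,180],YB);manip.move_linear(p,R,v=80)
p,R=tool(S+[-95,-130,48-175],YS);manip.move_linear(p,R,v=110)
p,R=tool(S+[-95,0,48-175],YS);manip.move_linear(p,R,v=80)
manip.sleep(.5);s=manip.state();print(s['clock'],s['contact_force'],s['moment'],s['ee_pos']-p)
c=S+[-95,0,48-175];L=Rz(YS)
for n in('side','top'):
    im,d=cap(n);P=cloud(n,d);Q=(P-c)@L  # basket coords
    m=(d>0)&(abs(Q[...,0])<75)&(abs(Q[...,1])<100)&(Q[...,2]>30)&(Q[...,2]<75)
    hs=cv2.cvtColor(im,cv2.COLOR_RGB2HSV)
    q=Q[m];A=np.c_[q[:,:2],np.ones(len(q))]
    w=np.ones(len(q),bool)
    for _ in range(8):
        x=np.linalg.lstsq(A[w],q[w,2],rcond=None)[0];w=abs(A@x-q[:,2])<5
    print(n,m.sum(),w.sum(),'plane',x,cv2.minAreaRect(q[w][:,:2].astype(np.float32)))
    m2=(d>0)&(abs(Q[...,0])<25)&(abs(Q[...,1])<95)&(Q[...,2]>120)&(Q[...,2]<185)
    o=m2&(hs[...,0]>4)&(hs[...,0]<17)&(hs[...,1]>190)
    for sg in(1,-1):
        k=o&(Q[...,1]*sg>25);print('orange',sg,k.sum(),np.median(Q[k],0) if k.sum() else '')
    k=m2&(abs(Q[...,1])<22)&(Q[...,2]>155);print('arch',k.sum(),Q[k][:12])
    cv2.imwrite(f'pics/h{n}.png',im[:,:,::-1])
a=cv2.imread('pics/hside.png')[60:240,150:330];b=cv2.imread('pics/htop.png')[130:250,120:240]
cv2.imwrite('pics/hh.png',np.hstack([cv2.resize(x,(400,400),interpolation=2) for x in(a,b)]))
```

```text
17.4167 [-0.634  0.228 -5.225] [-1.177  0.049  0.006] [ 0.001 -0.006 -0.002]
side 1132 766 plane [-0.004  0.005 45.997] ((-1.4192771911621094, -1.194976806640625), (127.07249450683594, 181.1020965576172), 0.25137925148010254)
orange 1 0 
orange -1 44 [ -1.95  -67.614 149.332]
arch 11 [[ -3.66   11.106 174.221]
 [ -3.394   4.085 176.716]
 [ -1.316   1.174 177.269]
 [ -4.577  17.545 168.713]
 [ -3.643  11.935 170.544]
 [ -3.095   5.523 172.764]
 [ -4.81   -5.85  177.365]
 [ -3.309  21.253 163.629]
 [ -3.262  13.592 166.453]
 [ -4.619  -4.677 173.551]
 [ -0.211  21.3   159.416]]
top 1418 1051 plane [-0.028  0.01  48.275] ((2.4946670532226562, 0.7217483520507812), (174.71939086914062, 126.46878051757812), 89.81814575195312)
orange 1 31 [ -1.132  56.532 153.94 ]
orange -1 26 [  1.601 -43.629 154.149]
arch 44 [[  5.693   0.692 175.071]
 [  5.457  -2.099 175.244]
 [  4.92   -5.566 178.771]
 [  4.676  -8.369 179.056]
 [  4.985  -9.953 173.161]
 [  4.494 -13.303 176.195]
 [  4.664 -15.216 171.828]
 [  4.508 -17.842 171.109]
 [  4.385 -20.4   170.008]
 [  5.12   21.771 167.788]
 [  4.66   18.404 170.472]
 [  3.902  14.315 176.518]]
```

View pics/hh.png

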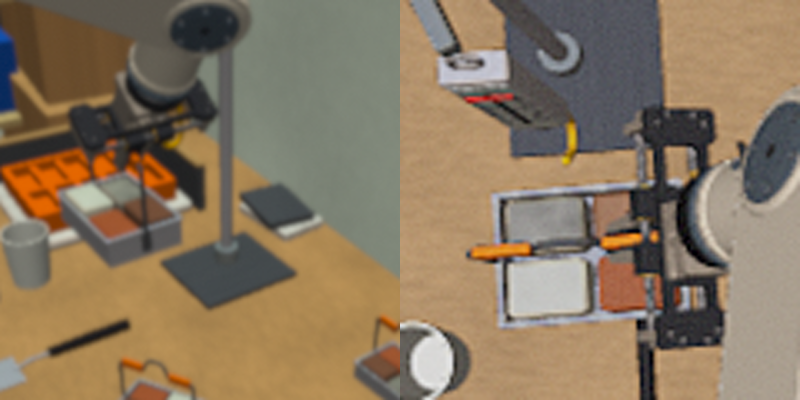

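The measured pose matches the intended one within about 2 mm and the basket is level. The arch clears the hook. Next I go in over the hook and ease it down while watching the force.

```bash
cat >> h.py <<'E'
S=np.array([575.5,206.,305])
def favg(n=15):
    a=[]
    for _ in range(n):
        s=manip.state();a.append(np.r_[s['contact_force'],s['moment']]);manip.sleep(.02)
    return np.mean(a,0)
E
python3 - <<'E'
from h import *
np.set_printoptions(precision=2,suppress=True)
print(favg(30))
def go(dx,dz,v):
    p,R=tool(S+Rz(YS)@np.array([dx,0,dz-175]),YS);manip.move_linear(p,R,v=v)
go(-60,46,60);print(favg(6));go(-1,46,40);print(favg(10))
for dz in (36,26,16,8,2,-4,-12):
    go(-1,dz,20);f=favg(10);print(dz,f,manip.state()['clock'])
    if np.hypot(f[0],f[1])>8 or f[2]>0: break
cap('side','s2.png');cap('top','t2.png')
a=cv2.imread('pics/s2.png')[10:170,160:320];b=cv2.imread('pics/t2.png')[110:230,120:240]
cv2.imwrite('pics/h2.png',np.hstack([cv2.resize(x,(400,400),interpolation=2) for x in(a,b)]))
E
```

```text
[ 0.1   0.04 -5.68 -1.15 -0.   -0.01]
[-0.3   0.05 -5.59 -1.15  0.   -0.01]
[-0.02 -0.   -5.75 -1.15  0.01  0.01]
36 [ 0.   -0.13 -5.52 -1.14 -0.   -0.  ] 21.4583
26 [-0.26 -0.31 -5.42 -1.16 -0.    0.01] 22.275
16 [-0.01  0.32 -5.74 -1.14  0.    0.  ] 23.0917
8 [-0.22 -0.12 -5.36 -1.15  0.01 -0.  ] 23.8083
2 [ 0.12 -0.07 -5.56 -1.16 -0.   -0.  ] 24.425
-4 [ 0.28 -0.06 -5.08 -1.08 -0.02 -0.01] 25.0417
-12 [ 0.3  -0.22 -4.54 -0.97 -0.02 -0.01] 25.7583
```

View pics/h2.png

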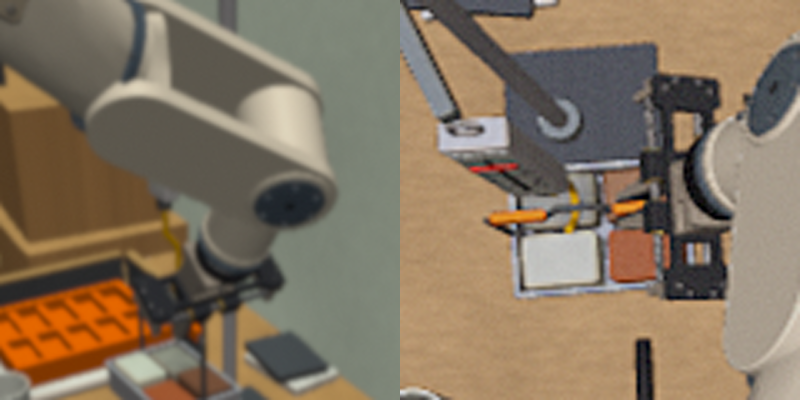

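The wire is in the hook, at crop (572,205). The balance started taking load near dz=0, so I ease down towards about −57 mm.

Run:
```python
from h import *
np.set_printoptions(precision=2,suppress=True)
def go(dz,v):
    p,R=tool(S+Rz(YS)@np.array([-1,0,dz-175]),YS);manip.move_linear(p,R,v=v)
D=[];
for dz in (-25,-40,-50,-54):
    go(dz,15);manip.sleep(.2);f=favg(35);D.append((dz,f[2],f[3]));print(dz,f,manip.state()['clock'])
D=np.array(D);c=np.polyfit(D[:,0],D[:,1],1);print(c,'zero at',-c[1]/c[0]); print(np.polyfit(D[:,0],D[:,2],1))
```

```text
-25 [ 0.21  0.2  -3.15 -0.76 -0.01 -0.04] 27.6583
-40 [ 0.18  0.41 -1.73 -0.52  0.01 -0.04] 29.5917
-50 [ 0.13  0.36 -0.71 -0.36  0.01 -0.04] 31.1917
-54 [ 0.2   0.56 -0.34 -0.28  0.03 -0.04] 32.3917
[-0.1  -5.61] zero at -57.41968811044359
[-0.02 -1.17]
```

Run:
```python
from h import *
np.set_printoptions(precision=2,suppress=True)
def go(dz,dy,v):
    p,R=tool(S+Rz(YS)@np.array([-1,dy,dz-175]),YS);manip.move_linear(p,R,v=v)
go(-57.4,0,8);manip.sleep(.3);print(favg(40))
go(-57.4,1.,4);manip.sleep(.2);print(favg(40),manip.state()['clock'])
cap('side','s3.png')
```

```text
[ 0.34  0.64  0.03 -0.23  0.03 -0.03]
[ 0.94 -3.81 -0.01 -0.74 -0.08 -0.13] 35.2
```

Run:
```python
from h import *
np.set_printoptions(precision=2,suppress=True)
def go(dz,dy,v):
    p,R=tool(S+Rz(YS)@np.array([-1,dy,dz-175]),YS);manip.move_linear(p,R,v=v)
for dy in (.4,.15):
    go(-57.4,dy,2);manip.sleep(.2);f=favg(30);print(dy,f,manip.state()['clock'])
```

```text
0.4 [ 1.57  1.86 -0.03 -0.11 -0.13 -0.24] 36.3
0.15 [ 1.3   3.84 -0.03  0.12 -0.11 -0.24] 37.25
```

Run:
```python
from h import *
np.set_printoptions(precision=2,suppress=True)
def go(dx,dz,dy,v):
    p,R=tool(S+Rz(YS)@np.array([dx,dy,dz-175]),YS);manip.move_linear(p,R,v=v)
def st():
    manip.sleep(.2);f=favg(25);print(f,manip.state()['clock']);return f
go(-1,-57.4,.6,2);st()
go(-.7,-57.4,.6,2);f=st()
```

```text
[ 0.97  0.46  0.   -0.29 -0.1  -0.19] 38.1667
[ 0.09 -0.97  0.19 -0.43  0.04 -0.  ] 39.0333
```

Run:
```python
from h import *
np.set_printoptions(precision=2,suppress=True)
def go(dx,dz,dy,v,back=0):
    p,R=tool(S+Rz(YS)@np.array([dx,dy,dz-175]),YS,back=back);manip.move_linear(p,R,v=v)
go(-.7,-57.4,.5,2);manip.sleep(.2);print(favg(20))
manip.command_gripper(0,20);manip.command_gripper(0,4);manip.sleep(.3);print(favg(20))
manip.command_gripper(13);manip.sleep(.4);print(favg(15),manip.state()['clock'])
manip.command_gripper(36);manip.sleep(.3);print(favg(10),manip.state()['gripper_width'])
cap('side','s4.png');cap('top','t4.png')
a=cv2.imread('pics/s4.png')[10:170,160:320];b=cv2.imread('pics/t4.png')[110:230,120:240]
cv2.imwrite('pics/h4.png',np.hstack([cv2.resize(x,(400,400),interpolation=2) for x in(a,b)]))
```

```text
[-0.14 -0.12  0.05 -0.35  0.08  0.04]
[ 1.92  0.34 -0.15 -0.29 -0.18 -0.27]
[ 0.16  0.08 -0.08 -0.31  0.04  0.03] 41.7917
[ 0.15 -0.08  0.17 -0.31  0.06 -0.01] 35.76461100080633
```

View pics/h4.png

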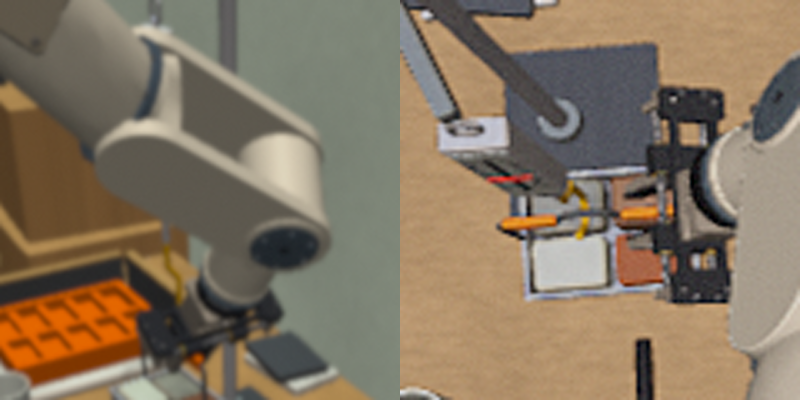

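The fingers are open on both sides of the grip and nothing is touching. Next I back out along the tool axis and check that the basket hangs still.

Run:
```python
from h import *
np.set_printoptions(precision=2,suppress=True)
def go(dx,dz,dy,v,back=0):
    p,R=tool(S+Rz(YS)@np.array([dx,dy,dz-175]),YS,back=back);manip.move_linear(p,R,v=v)
go(-.7,-57.4,.5,50,60);print(favg(5));go(-.7,-57.4,.5,100,150);manip.sleep(.5)
c=S-[0,0,57.4+175];L=Rz(YS)
for i in range(4):
    im,d=cap('top');Q=(cloud('top',d)-c)@L
    m=(d>0)&(abs(Q[...,0])<75)&(abs(Q[...,1])<100)&(Q[...,2]>20)&(Q[...,2]<85);q=Q[m];A=np.c_[q[:,:2],np.ones(len(q))];w=np.ones(len(q),bool)
    for _ in range(8):
        x=np.linalg.lstsq(A[w],q[w,2],rcond=None)[0];w=abs(A@x-q[:,2])<6
    print(w.sum(),x,q[w].mean(0),manip.state()['clock']);manip.sleep(.5)
a,_=cap('side');print(favg(5),manip.state()['clock'])
cv2.imwrite('pics/h5.png',np.hstack([cv2.resize(k,(400,400),interpolation=2) for k in(a[10:190,150:330],im[110:230,120:240])])[:,:,::-1])
```

```text
[-0.1  -0.33  0.26 -0.33  0.05 -0.01]
1163 [ 0.01  0.01 49.56] [-5.24 -6.3  49.48] 45.9083
1166 [ 0.01  0.01 49.42] [-4.76 -6.06 49.31] 46.4583
1169 [ 0.01  0.01 49.38] [-5.24 -6.59 49.27] 47.0083
1195 [ 0.01  0.01 49.56] [-4.57 -5.6  49.49] 47.5583
[-0.32 -0.04  0.3  -0.32  0.08  0.01] 48.1917
```

View pics/h5.png

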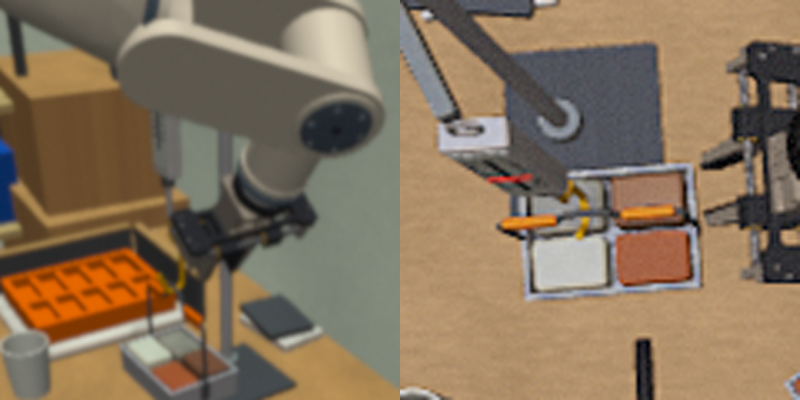

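The basket hangs level and still in the hook, and the gripper is clear of it.

```bash
python3 -c "
from h import *
print(manip.job_done())"
```

```text
the job is handed in; nothing more can be done
None
```

The largest basket hangs level and still in the balance hook at about 57 mm pull-out (about 0.57 kg), released with nearly no load left in the gripper, and the job was handed in after about 48 s.

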